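# Slide the gel board out over the rinse dish and hold it

### The job

Set up for rinsing the gel board: slide the empty blue-grey dish along the bench, without lifting it, from the yellow parking outline into the green taped outline beside the white levelling table, inside the tape and square to it, and let go of it. Then slide the orange board straight out over the dish, keeping it flat on the levelling table and never lifting it, until its black line is even with the table's edge across the board's whole width. More than half of the board then overhangs and would tip, so keep hold of it, level and clear of the dish, and finish while still holding it; leave the other things on the bench where they are.

Things in the scene. Friction and masses are not known exactly. Their poses are not given: they have to be found in the camera images.
- stand: white levelling table, fixed: top plate 200 (its x) by 240 mm (its y), 12 mm thick, on three screw feet, upper face 60 mm above the bench. Origin on the bench under the plate's centre. Its -y axis points outward, to the green outline; the edge to slide over is at y = -120 mm. At yaw 0 its axes are the world's
- stand_edge (a point): middle of the levelling table's outward edge, on its upper face (60 mm above the bench), axes as the levelling table's
- board: loose orange acrylic board lying on the levelling table: sheet 120 (its x) by 260 (its y) by 6 mm, outward end at y = -130 mm, low guards (10 mm high, 4 mm thick) along both long sides from y = -128 to +22 mm, upright grip lip at its inner end. 0.18 to 0.36 kg. Balance point about 138 mm from the outward end. Origin mid-underside
- board_center (a point): centre of the orange board's sheet, half-way up its 6 mm (axes as the board's)
- board_lip (a point): centre of the board's upright grip lip, at y = +122 mm of the board, 24 mm above its underside; the lip is 80 mm wide (x), 8 mm thick (y), its top 42 mm above the underside (36 mm above the sheet); it can be pinched from above
- line_a (a point): one end of the black line across the board, 175 mm from the outward end: on the sheet's upper face at x = -60 mm, y = +45 mm of the board. With the line at the table's edge the board tips unless held
- line_b (a point): other end of the black line, at x = +60 mm, y = +45 mm of the board
- dish: empty blue-grey staining dish, loose, open on top, 140 (its x) by 180 (its y) by 40 mm high, walls 4 mm, with a rim 9 mm wide and 7 mm high flush with the outside, floor 4 mm; 0.18 to 0.35 kg. Origin mid-underside. The rim's middle on each long side is at x = +/-65.5 mm and can be pinched from above
- dish_center (a point): centre of the dish, half-way up (20 mm above its underside), axes as the dish's
- rinse_mark_mid (a point): middle of the green tape corners on the bench (flat) that outline where the dish goes: 164 mm (x) by 204 mm (y) inside the tape, its axes as the levelling table's, 12 mm of room all round the dish; 232 mm outward from the levelling table's centre
- park_mark_mid (a point): middle of the yellow tape corners on the bench where the dish is parked at the start, 164 mm (x) by 204 mm (y) inside the tape
- tip_box_center (a point): bystander: cream pipette-tip box, 85 x 125 x 62 mm, loose; its centre, 28 mm up
- tube_rack_center (a point): bystander: blue rack of small tubes, 70 x 150 x 48 mm, loose; its centre, 20 mm up
- comb_center (a point): bystander: black gel comb lying on the bench, 130 mm long, 22 mm high, loose; its centre
- wash_bottle_center (a point): bystander: white wash bottle with a red cap and spout, 68 mm across, 205 mm high, loose; its centre, 75 mm up
- buffer_bottle_center (a point): bystander: clear bottle with a blue cap, 72 mm across, 150 mm high, loose; its centre
- stain_jar_center (a point): bystander: small amber jar, 56 mm across, 80 mm high, loose; its centre
Not all that is in view belongs to the job. There is more than one size of the dish; the job needs the largest.

How it is judged:
By the outcome, as a careful person would: the job done as asked, in the order asked, and still so for the second after the job is handed in, while the arm keeps its last pose, push and grip.
It also fails if it takes over 45 s, if anything falls off the work surface, if the arm or the gripper's body presses on something with over 40 N, if the wrist force passes 120 N, or if a joint passes its speed limit or range.

### The arm

A 7-joint arm with a two-finger parallel gripper is mounted at the origin on the work surface. World frame = base frame: x ahead of the robot, y to its left, z up, the work surface at z = 0. Lengths are in mm, angles in rad, forces in N, time in s.
With the tool pointing down it reaches from about 400 to 900 mm from the base axis. Payload 5.6 kg.
Tool frame: the origin (TCP) lies midway between the tips of the shut fingers; the grasp point (between the pads) lies 19 mm behind it; x points along the fingers, y is the direction in which the jaws open and shut, and the axes are right-handed (so a half turn about x gives the same grasp; the last joint's range is limited). The gripper opens to 92 mm and grips with 3 to 60 N. Pads are 20 mm wide; open, the fingers measure 128 mm over their backs; the gripper's body (75 mm by 189 mm) begins 69 mm behind the grasp point.
Start: joints at [-1.271, 0.468, -0.012, 1.603, 0.006, 1.071, -0.056], TCP at [218.523, 612.174, 214.592] pointing down, gripper open.
Joint ranges: [-2.53, 2.53], [-0.31, 2.02], [-1.57, 1.55], [0.28, 2.44], [-1.29, 4.43], [0.15, 1.84], [-2.92, 2.92]. Speed limits (rad/s): [2.57, 2.57, 3.14, 3.14, 3.14, 3.14, 3.14].

### API

Orientations are given as a rotation vector (axis times angle).
In Python, from cell import robot, grip, kin, viewer gives the robot as it stands. Calls block until the motion is done:
- robot.movep(position, orientation): joint-space move of the TCP to a pose.
- robot.servo_line(position, feed=150, rotation=None): straight line of the TCP; rotation=None keeps the orientation; feed is the mean speed in mm/s.
- robot.goto_joints(angles): joint-space move.
- grip(opening, newtons=None): opening from 0.0 (shut) to 1.0 (fully open); newtons is the grip in N (None keeps the last); returns when the fingers have stopped.
- robot.hold(seconds).
- kin.ik(position, orientation): joint angles nearest the present ones, or None.
- robot.observe(): the state.
- viewer.read_camera(name): name is "scene" or "top" or "wrist"; returns the picture (480x640x3 uint8, red, green, blue); there is no depth.
- viewer.camera_info(name): a dict with "camera_matrix" (3x3 intrinsics, pixels), "R" (3x3) and "t" (3): a world point X has camera coordinates R X + t. Camera axes: x right, y down, z forward; pixel columns grow to the right and rows downward; lengths in mm; the calibration is good to about 2 mm. A picture is of the moment at which its call begins: read the wrist's pose just before it. camera_info takes no time and is no camera call; for the wrist camera it gives the pose at the moment of the call.
A pose or a line that the arm cannot do raises robot.IKError and nothing moves.
- robot.job_done(): hands the job in, once; it reports no verdict.
Trained networks look in the newest picture that a camera, given by its name, has taken for a name from the list of things; names that differ only in an ending like _2 or _b are one class to them, and where a whole thing is asked for, a point or a joint stands for the part that bears it (a point fixed in the world has none). Each returns a list of dicts, best first, with "confidence" (0 to 1); they miss things now and then, are a little off and sometimes report something else, mostly with a low value. They report only what shows in the picture. A call takes as long as a camera call. They do not tell look-alikes from the thing itself.
- viewer.silhouettes(name, camera): "mask" (480x640 bool, what is visible of it).
- viewer.pinpoint(name, camera): "at" ([x, y, z] in mm, in the coordinates of the camera as it stood for that picture, good to about 4 mm: a listed point, or the origin of a listed thing).
The state is a dict: "t": time; "joints": joint angles; "joint_velocities": joint speeds; "joint_torque": joint torques, N m; "tcp_pos": TCP position; "tcp_rot": TCP orientation; "contact_force": force on the tool from outside, world axes, zero at the start; "wrist_torque": the same for the moment, N m; "grip_width": opening from 0.0 (shut) to 1.0 (fully open).
Only numpy, scipy, OpenCV 4.12 (cv2) and the standard library are available. Lean on these libraries where they do the work, as an engineer would, in place of code of your own. Each camera call takes 0.05 s, during which the arm holds its last target.

## Working session

There is one attempt and no reset: what is moved stays moved. The work goes in short steps, each a Python script; the robot and the scene stay as the last script left them, time stands still between calls to the robot, and variables do not carry over. Pictures are saved under pics/ and viewed, and the job is handed in when it is done.

```bash
ls; mkdir -p pics; python3 - <<'E'
from cell import robot, grip, kin, viewer
import cv2, numpy as np
for c in ["scene","top","wrist"]:
    im=viewer.read_camera(c); cv2.imwrite(f"pics/{c}0.png",im[:,:,::-1])
    i=viewer.camera_info(c); print(c,np.round(i["camera_matrix"],1).tolist(),np.round(i["R"],3).tolist(),np.round(i["t"],1))
s=robot.observe(); print(s)
E
```

```text
pics
scene [[570.2, 0.0, 322.0], [0.0, 570.2, 238.5], [0.0, 0.0, 1.0]] [[0.577, 0.817, -0.002], [0.631, -0.447, -0.635], [-0.519, 0.365, -0.773]] [-371.5 -256.1 1786.1]
top [[461.4, 0.0, 312.5], [0.0, 461.4, 240.9], [0.0, 0.0, 1.0]] [[0.027, -1.0, 0.015], [-0.99, -0.029, -0.139], [0.14, -0.011, -0.99]] [  59.9  566.3 1073.3]
wrist [[407.8, 0.0, 319.2], [0.0, 407.8, 243.2], [0.0, 0.0, 1.0]] [[0.338, 0.941, -0.003], [0.912, -0.327, 0.247], [0.231, -0.086, -0.969]] [-648.8  -26.3  391.8]
{'t': 0.15, 'joints': array([-1.27101845,  0.46817122, -0.01162126,  1.60337438,  0.00601913,
        1.07140852, -0.05631583]), 'joint_velocities': array([-0.00054083, -0.00204062,  0.00197651, -0.00351375,  0.00040872,
       -0.00184771, -0.00045661]), 'joint_torque': array([ 1.12642247e-03, -5.20952475e+01, -1.22168928e-02, -2.43974036e+01,
       -5.66225185e-02,  1.52878684e-02,  9.37205914e-05]), 'tcp_pos': array([218.3765738 , 611.75946833, 213.87717365]), 'tcp_rot': array([ 0.26798387,  1.55411964, -0.27006905]), 'contact_force': array([-0.0324316 , -0.13703156,  0.64629213]), 'wrist_torque': array([ 0.03984748, -0.01329833,  0.01988948]), 'grip_width': 1.0025132412113384}
```

View pics/scene0.png

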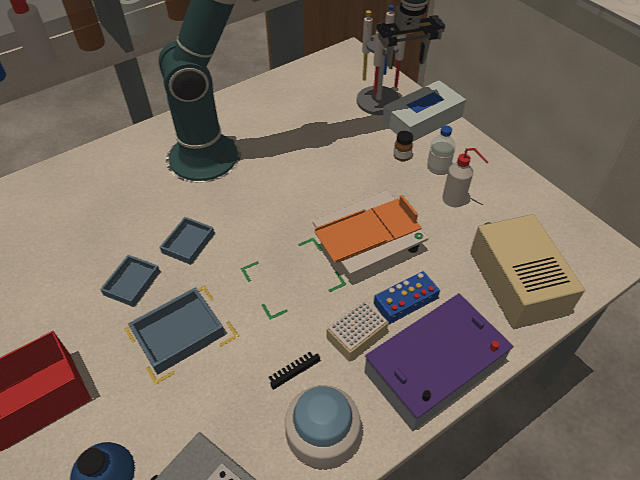

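View pics/top0.png

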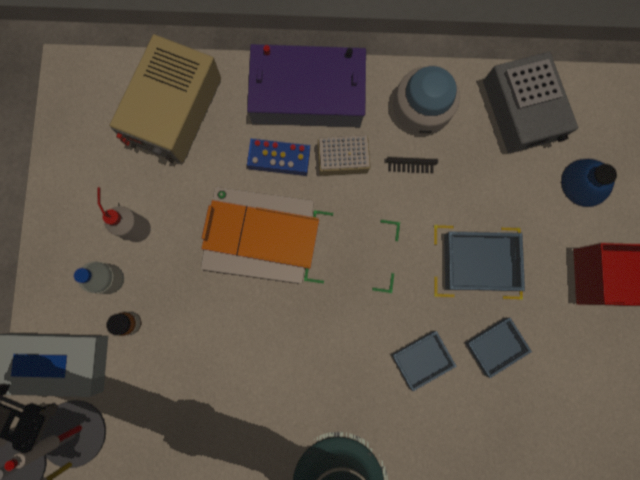

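View pics/wrist0.png

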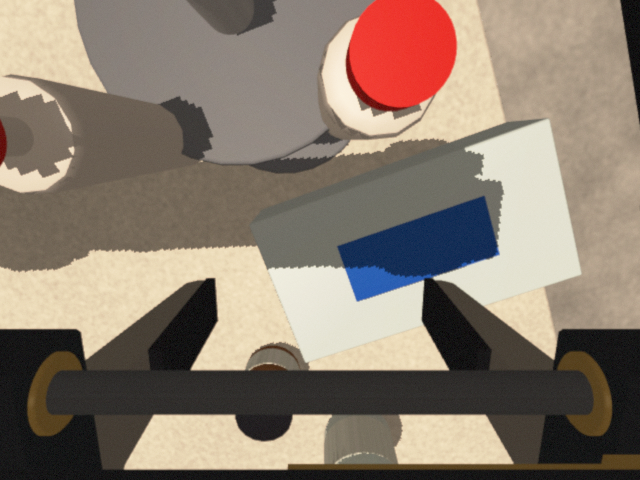

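The three dish candidates in the top view are at (484,262), (422,360) and (497,347). The largest is (484,262), and it sits in the yellow corners. The green outline is around (350,250), and the stand with the board is at (260,237), the board slightly turned. Next I localise them.

```bash
cat > h.py <<'E'
from cell import robot, grip, kin, viewer
import cv2, numpy as np
from scipy.spatial.transform import Rotation as Ro
def shot(c,name=None):
    i=viewer.camera_info(c); im=viewer.read_camera(c)
    if name: cv2.imwrite(f"pics/{name}.png",im[:,:,::-1])
    return im,i
def proj(P,i):
    X=np.asarray(i["R"])@np.asarray(P,float).T+np.asarray(i["t"])[:,None] if np.ndim(P)>1 else np.asarray(i["R"])@np.asarray(P,float)+np.asarray(i["t"])
    u=np.asarray(i["camera_matrix"])@X; return (u[:2]/u[2]).T
def back(uv,i,z):
    K=np.asarray(i["camera_matrix"]);R=np.asarray(i["R"]);t=np.asarray(i["t"])
    uv=np.atleast_2d(uv); d=(R.T@np.linalg.solve(K,np.c_[uv,np.ones(len(uv))].T)).T
    o=-R.T@t; return o+d*((z-o[2])/d[:,2])[:,None]
def pin(name,c,i):
    return [(round(d["confidence"],2),np.round(np.asarray(i["R"]).T@(np.asarray(d["at"])-i["t"]),1)) for d in viewer.pinpoint(name,c)]
def down(yaw):  # jaws (tool y) along world direction yaw
    y=np.array([np.cos(yaw),np.sin(yaw),0]);x=np.array([0,0,-1.]);z=np.cross(x,y)
    return Ro.from_matrix(np.c_[x,y,z]).as_rotvec()
E
python3 - <<'E'
from h import *
print(Ro.from_rotvec(robot.observe()["tcp_rot"]).as_matrix().round(3))
for c in ["top","scene"]:
    im,i=shot(c)
    for n in ["stand_edge","stand","board_center","board_lip","line_a","line_b","dish_center","rinse_mark_mid","park_mark_mid","tip_box_center","tube_rack_center","comb_center","wash_bottle_center","buffer_bottle_center","stain_jar_center"]:
        print(c,n,pin(n,c,i)[:4])
print(robot.observe()["t"])
E
```

```text
[[-0.     0.336  0.942]
 [-0.001  0.942 -0.336]
 [-1.    -0.001  0.   ]]
top stand_edge []
top stand []
top board_center []
top board_lip [(0.92, array([598.7, 320.4,  83.9]))]
top line_a [(0.85, array([641.3, 237.9,  64. ])), (0.84, array([520.8, 251.6,  69.8]))]
top line_b [(0.85, array([641.3, 237.9,  64. ])), (0.84, array([520.8, 251.6,  69.8]))]
top dish_center [(0.98, array([ 324. , -377.3,   16.2])), (0.82, array([ 525.8, -341.4,   21.2])), (0.79, array([ 289.9, -194.9,   16.6]))]
top rinse_mark_mid []
top park_mark_mid []
top tip_box_center [(0.56, array([786.2,   5.3,  28.4]))]
top tube_rack_center [(0.65, array([771.5, 169.6,  23.7]))]
top comb_center [(0.84, array([ 780.4, -169.7,   14. ]))]
top wash_bottle_center [(0.76, array([590.4, 509.9,  72.5]))]
top buffer_bottle_center [(0.78, array([463.3, 572.2,  76.5])), (0.28, array([356.5, 513.2,  39.8]))]
top stain_jar_center [(0.86, array([356.3, 511.1,  41.2]))]
scene stand_edge [(0.31, array([778.8, 163.2,  18.3]))]
scene stand []
scene board_center [(0.9, array([575.2, 195.9,  64.9])), (0.44, array([637.8, 233.1,  69.6]))
[... 406 characters left out ...]
 [(0.97, array([ 319.7, -376.5,   14.1])), (0.77, array([ 526.2, -343.7,   19.1])), (0.74, array([ 284.8, -195. ,   11.8]))]
scene rinse_mark_mid [(0.17, array([520.5, 252.9,  66.6]))]
scene park_mark_mid []
scene tip_box_center [(0.73, array([779.1,   5.9,  31.3]))]
scene tube_rack_center [(0.97, array([773.9, 166.2,  16.7]))]
scene comb_center [(0.81, array([ 777.7, -168. ,    9.8]))]
scene wash_bottle_center [(0.77, array([578.9, 512.2,  74.5])), (0.29, array([591.4, 317. ,  82.4]))]
scene buffer_bottle_center [(0.56, array([458.1, 566.6,  74. ])), (0.56, array([583.3, 511.9,  71.8]))]
scene stain_jar_center [(0.81, array([356.8, 509.3,  44.5])), (0.33, array([583.5, 513. ,  72.9]))]
1.75
```

```bash
python3 - <<'E'
import cv2
im=cv2.imread("pics/top0.png")
cv2.imwrite("pics/top_crop.png",cv2.resize(im[170:310,190:540],None,fx=2.28,fy=2.28,interpolation=cv2.INTER_CUBIC))
E
```

```text
(no output)
```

View pics/top_crop.png

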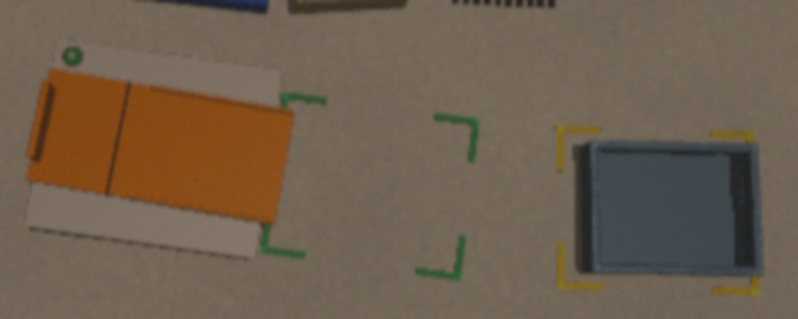

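```bash
python3 - <<'E'
from h import *
p=robot.observe()["tcp_pos"]
robot.servo_line([p[0],p[1],300],feed=300)
robot.movep([600,130,330],down(np.pi/2))
im,i=shot("wrist","w1"); np.savez("w1.npz",R=i["R"],t=i["t"],camera_matrix=i["camera_matrix"])
for n in ["stand_edge","stand","board_center","board","board_lip","line_a","dish_center","rinse_mark_mid","park_mark_mid"]:
    print(n,pin(n,"wrist",i)[:4])
robot.movep([580,-340,330],down(np.pi/2))
im,i=shot("wrist","w2"); np.savez("w2.npz",R=i["R"],t=i["t"],camera_matrix=i["camera_matrix"])
for n in ["dish","dish_center","rinse_mark_mid","park_mark_mid"]:
    print(n,pin(n,"wrist",i)[:4])
print(robot.observe()["t"],robot.observe()["tcp_pos"],robot.observe()["joints"])
E
```

```text
stand_edge [(0.64, array([590.4, 317.3,  84.8]))]
stand []
board_center [(0.94, array([576. , 200.8,  65.9])), (0.21, array([636. , 235.7,  70. ]))]
board [(0.76, array([574. , 200.2,  59.5]))]
board_lip [(0.76, array([592.3, 315.9,  85.4]))]
line_a [(0.93, array([514.5, 251.2,  66.9])), (0.79, array([636.8, 234.6,  66.3])), (0.3, array([778.4,   4.3,  27.6]))]
dish_center []
rinse_mark_mid []
park_mark_mid []
dish [(0.71, array([ 526. , -348.3,    0.9]))]
dish_center [(0.9, array([ 521.9, -343.9,   24.1]))]
rinse_mark_mid []
park_mark_mid [(0.64, array([ 779.2, -173.9,   12.9])), (0.47, array([ 523.4, -345.9,   22.5]))]
6.85 [ 580.50275626 -339.11452643  329.99428375] [ 0.07429157  0.45853141  0.59535098  1.43454445 -0.25888284  1.32718001
  2.25615532]
```

View pics/w1.png

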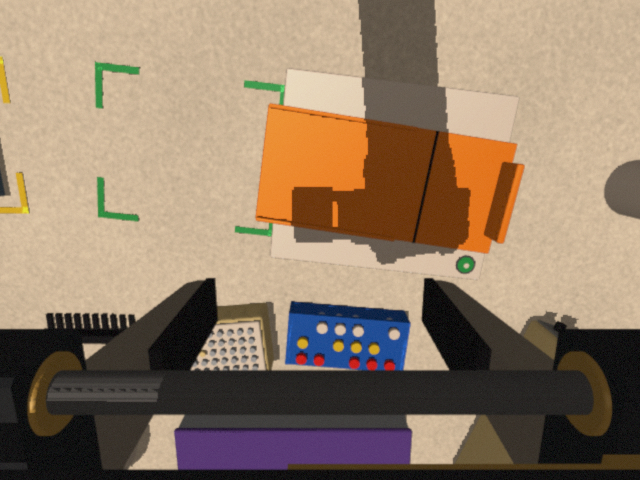

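View pics/w2.png

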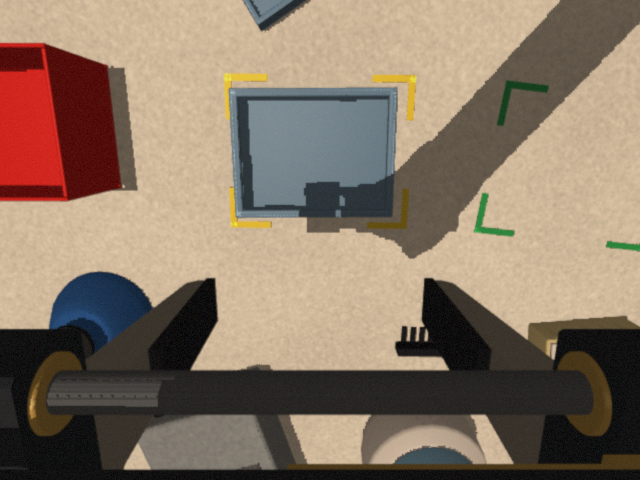

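w1 shows the stand with plate corners at about (288,70), (517,97) and (270,257). The board is on it with its line from (437,132) to (415,242), and the green corners are at (98,65), (98,216), (283,88) and (270,233). w2 shows the big dish at (230..397, 88..217) inside the yellow corners. I'll fit these precisely on rectified pictures.

```bash
cat >> h.py <<'E'
def rect(im,i,z,x0,x1,y0,y1,s):
    # output: rows = x from x1(top) to x0, cols = y from y1(left) to y0 ; s px/mm
    w=int((y1-y0)*s);h=int((x1-x0)*s)
    c=np.array([[x1,y1,z],[x1,y0,z],[x0,y0,z],[x0,y1,z]],float)
    H=cv2.getPerspectiveTransform(proj(c,i).astype(np.float32),np.float32([[0,0],[w,0],[w,h],[0,h]]))
    return cv2.warpPerspective(im,H,(w,h),flags=cv2.INTER_CUBIC)
E
python3 - <<'E'
from h import *
i1=dict(np.load("w1.npz"));i2=dict(np.load("w2.npz"))
a=cv2.imread("pics/w1.png");b=cv2.imread("pics/w2.png")
cv2.imwrite("pics/r1_60.png",rect(a,i1,60,440,700,60,340,2.2))
cv2.imwrite("pics/r1_0.png",rect(a,i1,0,440,700,-140,100,2.2))
cv2.imwrite("pics/r2_40.png",rect(b,i2,40,420,640,-460,-230,2.5))
# line fitting of green/yellow arms
def arms(im,i,lo,hi):
    hsv=cv2.cvtColor(im,cv2.COLOR_BGR2HSV); m=cv2.inRange(hsv,lo,hi)
    n,l,st,c=cv2.connectedComponentsWithStats(m)
    for k in range(1,n):
        if st[k,4]>40:
            P=back(np.argwhere(l==k)[:,::-1],i,0)[:,:2]; print(st[k],P.min(0).round(),P.max(0).round(),P.mean(0).round(1))
arms(a,i1,(60,90,50),(90,255,255)); print(); arms(b,i2,(60,90,50),(90,255,255)); print(); arms(b,i2,(18,150,60),(32,255,255))
E
```

```text
[ 95  63  44  45 492] [ 445. -129.] [493. -76.] [ 460.3 -111.2]
[245  81  39  23 273] [464.  46.] [488.  89.] [471.   70.1]
[ 98 178  40  43 372] [ 575. -143.] [627. -96.] [ 608.8 -128.3]
[235 224  37  12 192] [632.  26.] [646.  71.] [640.2  50.1]
[457 257  17  16 162] [675. 308.] [695. 328.] [683.9 318.1]

[498  81  50  44 461] [ 446. -128.] [493. -75.] [ 460.8 -110.1]
[475 194  38  42 351] [ 576. -143.] [627. -96.] [ 609.5 -127.9]
[607 242  33   9 159] [636.  26.] [647.  68.] [641.2  47.2]

[224  74  43  45 444] [ 438. -448.] [ 487. -399.] [ 448.8 -430.7]
[373  75  43  45 537] [ 439. -277.] [ 488. -228.] [ 453.5 -243.6]
[230 188  41  40 368] [ 569. -449.] [ 617. -400.] [ 604.2 -432.5]
[367 189  42  40 412] [ 570. -279.] [ 618. -229.] [ 602.7 -243.6]
[  28  352   53   84 1782] [ 791. -752.] [ 923. -666.] [ 856.9 -716.9]
[ 559  352   53   84 1793] [790. -10.] [922.  76.] [856.3  40.7]
[ 288  455  352   14 1604] [ 956. -384.] [980. 133.] [973.9 -68.7]
```

View pics/r1_60.png

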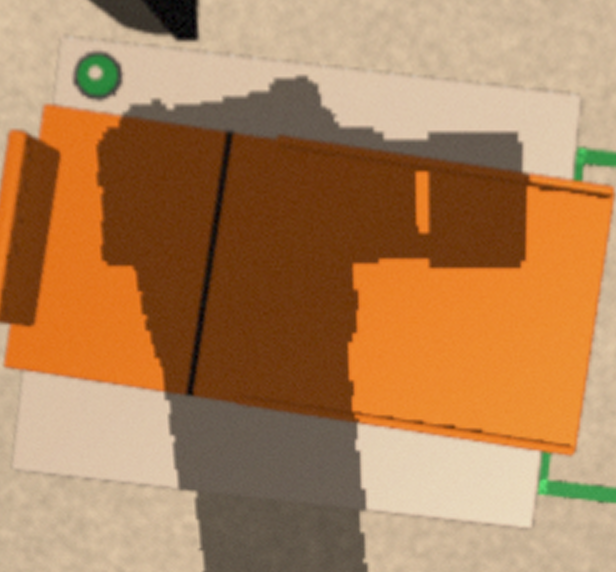

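View pics/r1_0.png

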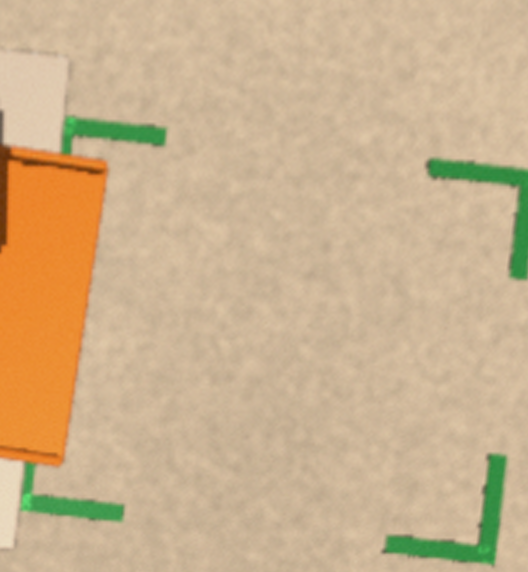

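View pics/r2_40.png

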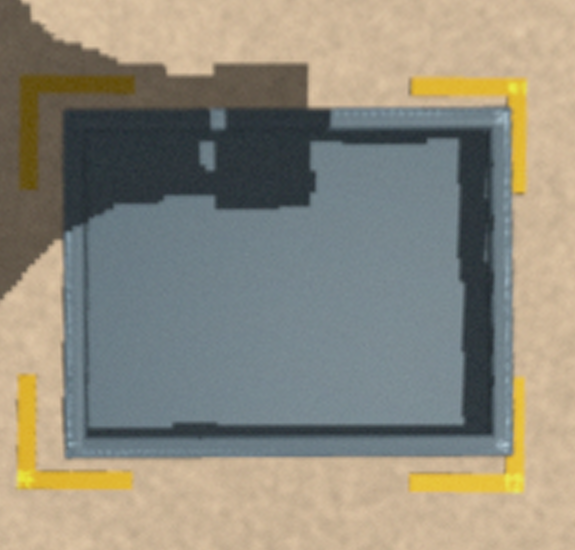

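Fits:
- The stand centre is (572,205.5) with yaw −6.4°.
- The rinse mark is (545.7,−25.4). The tape fit and the stand-derived position agree within 0.5 mm.
- The dish is (527.2,−345.1) with yaw +0.3° and measures 140×180. It is the big one of the three, inside the yellow outline, as the crop confirms.

Next I check reach, then grasp.

```bash
python3 - <<'E'
from h import *
def pose(c,yaw,off): 
    return np.array([c[0]+off*np.cos(yaw),c[1]+off*np.sin(yaw)])
for side in (65.5,-65.5):
  for fl in (0,np.pi):
    for nm,c,y in (("start",(527.2,-345.1),0.005),("end",(545.7,-25.4),-0.1091)):
        p=pose(c,y,side); 
        q=kin.ik([p[0],p[1],17],down(y+fl)); print(side,round(fl,1),nm,p.round(1),None if q is None else np.round(q,2))
for fl in (0,np.pi):
    for L in (0,-140):
        q=kin.ik([594+0.1*L,320+L,70],down(np.pi/2-0.11+fl)); print("lip",fl,L,None if q is None else np.round(q,2))
E
```

```text
65.5 0 start [ 592.7 -344.8] [-0.    0.88  0.73  1.66 -0.72  0.9   1.02]
65.5 0 end [610.8 -32.5] [-0.51  0.77  0.7   1.85 -0.69  0.78  0.46]
65.5 3.1 start [ 592.7 -344.8] [ 1.21  1.28 -1.34  1.56  1.28  1.35  2.85]
65.5 3.1 end [610.8 -32.5] [ 0.17  0.68 -0.23  1.8   0.23  0.69  2.84]
-65.5 0 start [ 461.7 -345.4] [ 0.05  0.73  0.71  1.94 -0.71  0.74  1.19]
-65.5 0 end [480.6 -18.3] [-0.57  0.59  0.67  2.17 -0.67  0.59  0.48]
-65.5 3.1 start [ 461.7 -345.4] [ 1.44  1.2  -1.34  1.85  1.26  1.26  2.83]
-65.5 3.1 end [480.6 -18.3] [ 0.16  0.52 -0.23  2.12  0.23  0.52  2.79]
lip 0 0 [-0.83  0.7   0.42  1.66 -0.35  0.86  1.19]
lip 0 -140 [-0.7   0.61  0.46  1.84 -0.36  0.78  1.41]
lip 3.141592653589793 0 [-1.3   1.15  1.33  1.69 -1.16  1.31 -1.4 ]
lip 3.141592653589793 -140 [-1.18  1.07  1.33  1.86 -1.13  1.23 -1.14]
```

```bash
python3 - <<'E'
from h import *
robot.movep([592.7,-344.8,110],down(0.005))
im,i=shot("wrist","w3"); np.savez("w3.npz",R=i["R"],t=i["t"],camera_matrix=i["camera_matrix"])
robot.servo_line([592.7,-344.8,18],feed=120)
s=robot.observe(); print(s["t"],s["tcp_pos"],s["contact_force"])
grip(0.0,25)
s=robot.observe(); print(s["t"],s["tcp_pos"],s["contact_force"],s["grip_width"]*92)
shot("wrist","w4");shot("scene","s4")
E
```

```text
9.0 [ 593.09310065 -345.3828047    18.69848468] [ 0.77679764  0.0565155  -0.01768348]
10.2167 [ 592.91086091 -344.7951972    17.99264985] [ 0.34940422  0.41358486 -0.96611241] 9.249480640591214
```

View pics/w4.png

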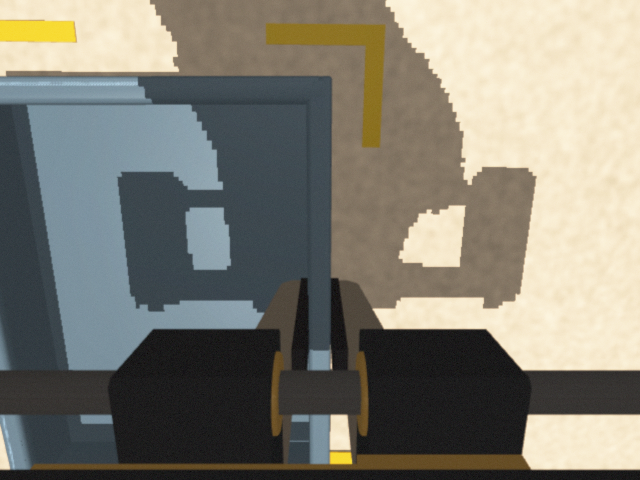

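View pics/s4.png

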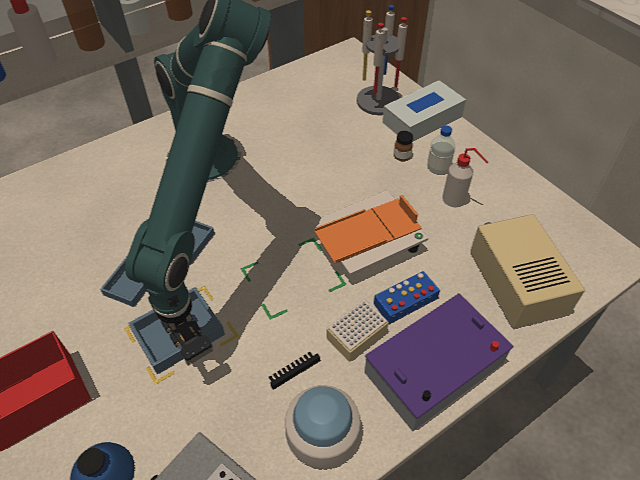

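The rim is pinched at a width of 9.2 mm, seen at (320,300) in w4. Now I slide the dish.

```bash
python3 - <<'E'
from h import *
y=-0.1095
p=np.array([545.7,-25.4])+65.5*np.array([np.cos(y),np.sin(y)])
robot.servo_line([p[0],p[1],18],feed=110,rotation=down(y))
s=robot.observe(); print(s["t"],s["tcp_pos"],s["contact_force"],s["grip_width"]*92,p)
grip(0.35)
robot.servo_line([p[0],p[1],110],feed=200)
robot.movep([600,130,330],down(np.pi/2))
im,i=shot("wrist","w5"); np.savez("w5.npz",R=i["R"],t=i["t"],camera_matrix=i["camera_matrix"])
a=cv2.cvtColor(im,cv2.COLOR_RGB2BGR)
cv2.imwrite("pics/r5_0.png",rect(a,i,0,440,700,-170,110,2.2))
cv2.imwrite("pics/r5_40.png",rect(a,i,40,440,700,-170,110,2.2))
cv2.imwrite("pics/r5_60.png",rect(a,i,60,440,700,60,340,2.2))
print(robot.observe()["t"])
E
```

```text
13.3083 [610.75458775 -32.74073174  17.97399152] [-0.10923564 -1.05305438 -1.1620086 ] 8.563085493346849 [610.80771152 -32.55792575]
15.5583
```

View pics/w5.png

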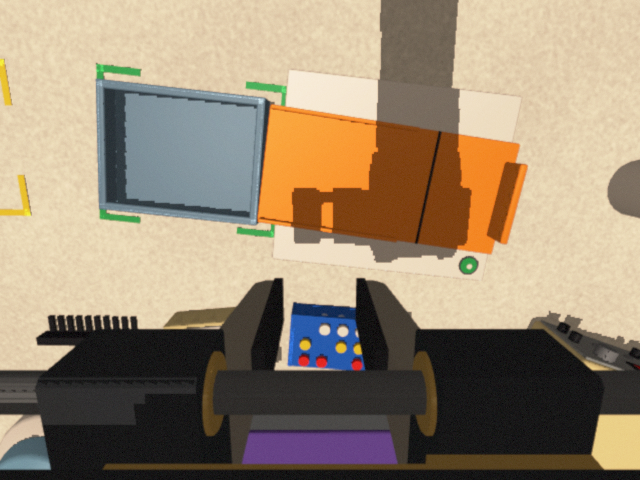

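View pics/r5_0.png

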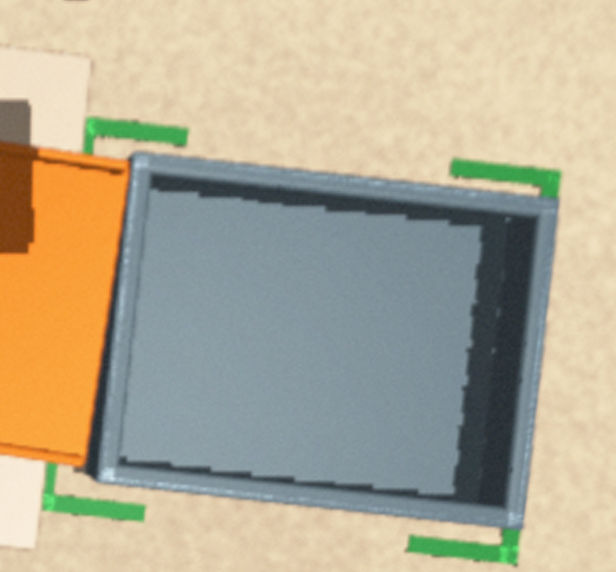

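View pics/r5_40.png

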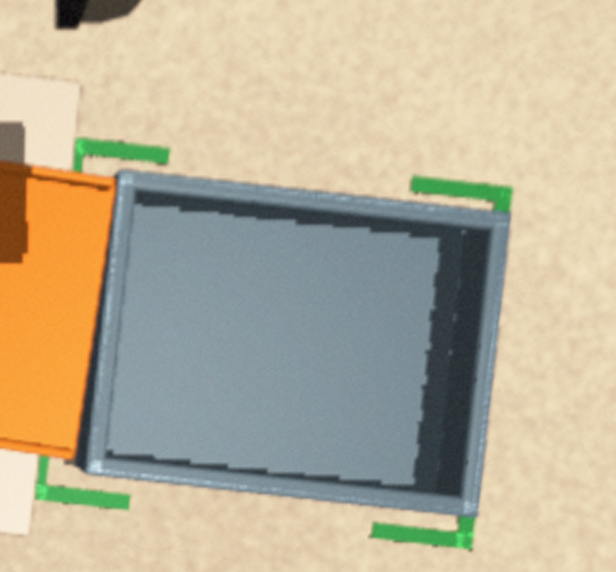

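View pics/r5_60.png

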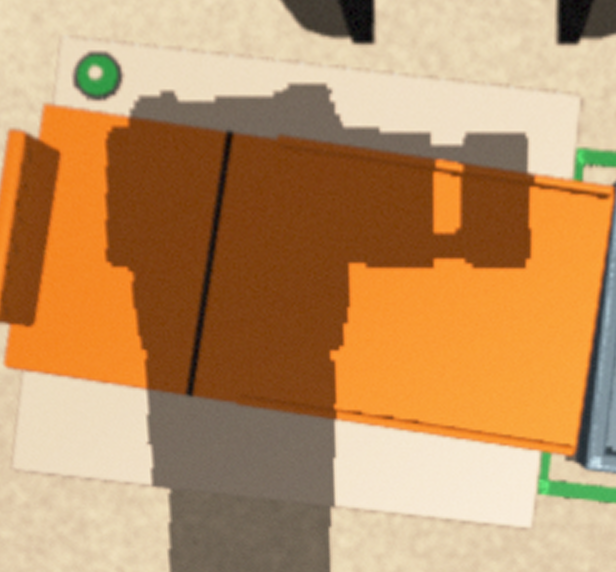

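w5 shows the dish inside the green corners at (98..268, 80..223). The measured centre is (544.3,−25.0) with yaw −6.15°, so about 12 mm of gap all round. The dish is done, so I measure the board next.

```bash
python3 - <<'E'
from h import *
i=dict(np.load("w5.npz"));a=cv2.imread("pics/w5.png")
cv2.imwrite("pics/r5_66.png",rect(a,i,66,500,660,220,350,4.4))
cv2.imwrite("pics/r5_102.png",rect(a,i,102,500,660,260,350,4.4))
# line detection: dark pixels fit
r=rect(a,i,66,505,655,215,275,4).astype(int)
d=r.sum(2); pts=[]
for row in range(0,r.shape[0]):
    c=d[row]; 
    bl=r[row,:,2]
    k=np.where(bl<35)[0]
    if 4<len(k)<25 and np.ptp(k)<25: pts.append((655-(row+.5)/4,275-(k.mean()+.5)/4))
pts=np.array(pts); print(len(pts),pts.min(0),pts.max(0)); f=np.polyfit(pts[:,0],pts[:,1],1); print("line yaw",np.degrees(np.arctan(f[0])),"y at x=580",np.polyval(f,580), np.std(pts[:,1]-np.polyval(f,pts[:,0])))
E
```

```text
104 [523.125 234.625] [635.375 251.875]
line yaw -8.735977900011521 y at x=580 243.08281049440154 0.06708167029494114
```

View pics/r5_66.png

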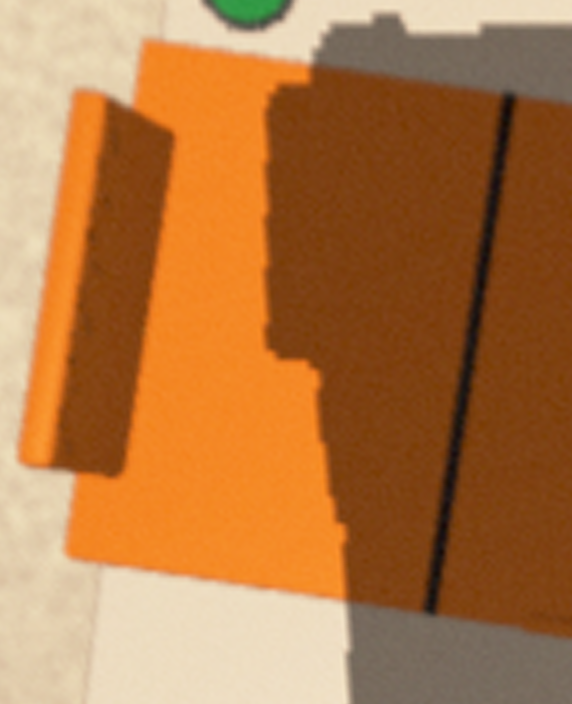

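View pics/r5_102.png

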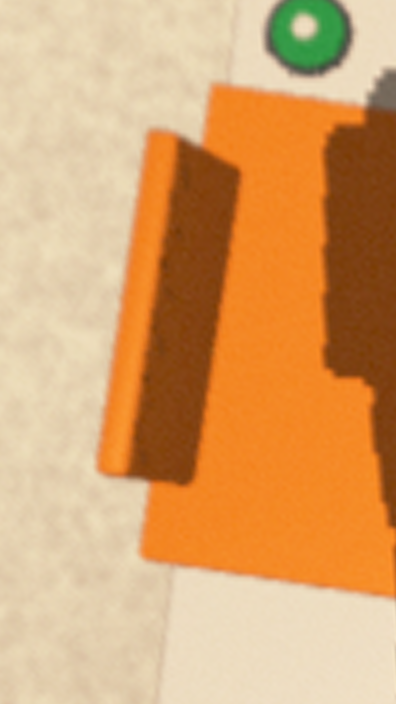

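Board: the line middle is (579.8,243.3) with yaw −8.65°, which is about 2.2° off the stand. The lip top is at (590.9,318.5), and the line predicts (591.3,319.4). I grasp the lip next.

```bash
python3 - <<'E'
from h import *
yb=np.radians(-8.65)
robot.movep([591.1,318.9,150],down(np.pi/2+yb))
robot.servo_line([591.1,318.9,70.5],feed=120)
s=robot.observe(); print(s["t"],s["tcp_pos"],s["contact_force"])
grip(0.0,30)
s=robot.observe(); print(s["t"],s["tcp_pos"],s["contact_force"],s["grip_width"]*92,s["wrist_torque"])
shot("wrist","w6")
E
```

```text
17.3833 [591.77921604 318.96175459  71.23987273] [ 0.02271753 -0.27165333  0.4338278 ]
17.8667 [591.34956064 319.22675441  71.0718192 ] [ 0.31753127 -0.08151067  3.5782166 ] 7.507883399950112 [ 0.04962511  0.10847181 -0.10865143]
```

View pics/w6.png

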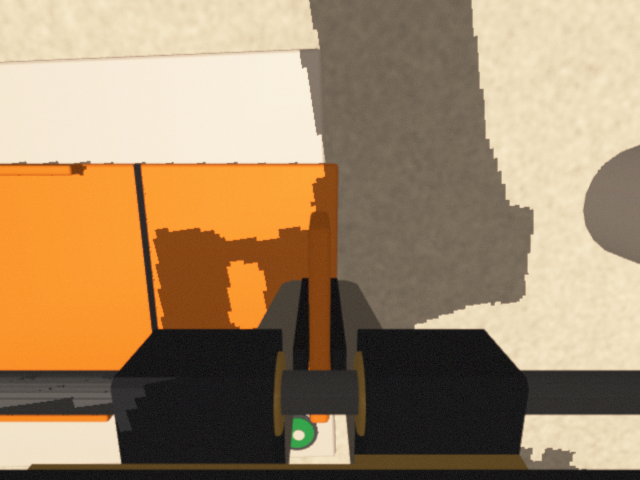

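```bash
python3 - <<'E'
from h import *
R2=lambda a:np.array([[np.cos(a),-np.sin(a)],[np.sin(a),np.cos(a)]])
y0=np.radians(-8.65); y1=np.radians(-6.43)
tcp0=np.array([591.3,319.2]); off=R2(-y0)@(tcp0-np.array([579.8,243.3])); print("off",off)
S=np.array([572,205.5]); 
ls=S+R2(y1)@np.array([3.2,-120+10]); p=ls+R2(y1)@off
robot.servo_line([p[0],p[1],70.5],feed=90,rotation=down(np.pi/2+y1))
s=robot.observe(); print(s["t"],p,s["tcp_pos"],s["contact_force"],s["grip_width"]*92,s["wrist_torque"])
im,i=shot("wrist","w7"); np.savez("w7.npz",R=i["R"],t=i["t"],camera_matrix=i["camera_matrix"])
it=viewer.camera_info("top"); shot("top","t7"); shot("scene","s7")
a=im[:,:,::-1].copy()
cv2.imwrite("pics/r7_66.png",rect(a,i,66,470,650,60,160,4))
cv2.imwrite("pics/r7_60.png",rect(a,i,60,470,650,60,160,4))
E
```

```text
off [-4.60253894e-02  7.67662548e+01]
19.7083 [571.41231199 172.12210318] [571.67426429 171.99868486  71.03535052] [-0.38405028  3.18016171  5.68419219] 8.129999008957453 [ 0.7208601  -0.04128066 -0.04319875]
```

View pics/w7.png

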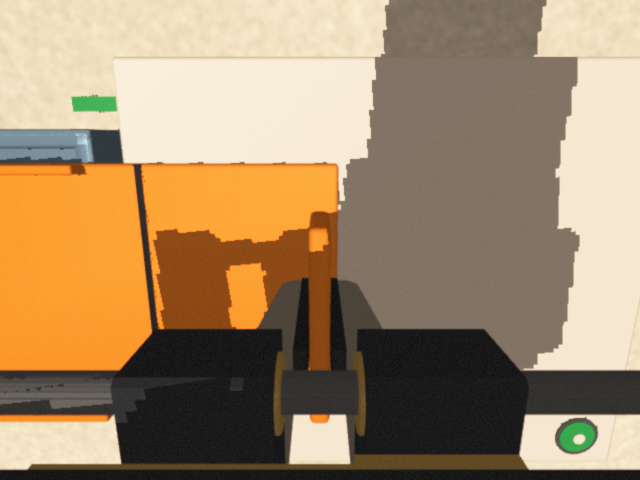

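View pics/s7.png

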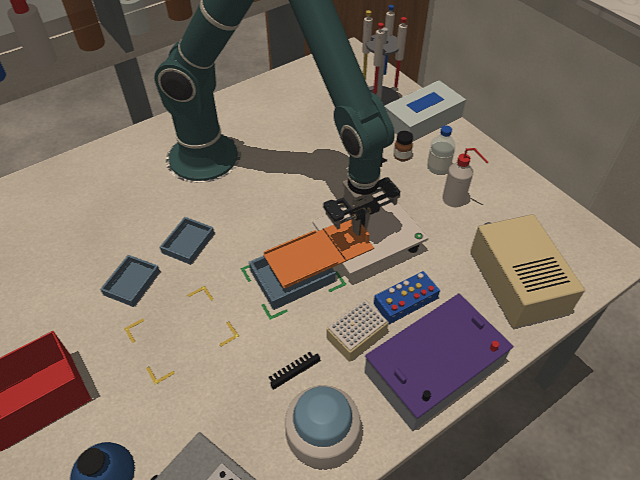

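View pics/r7_66.png

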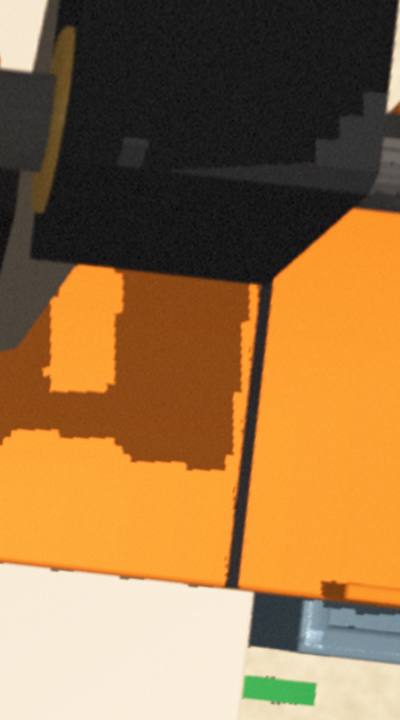

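View pics/r7_60.png

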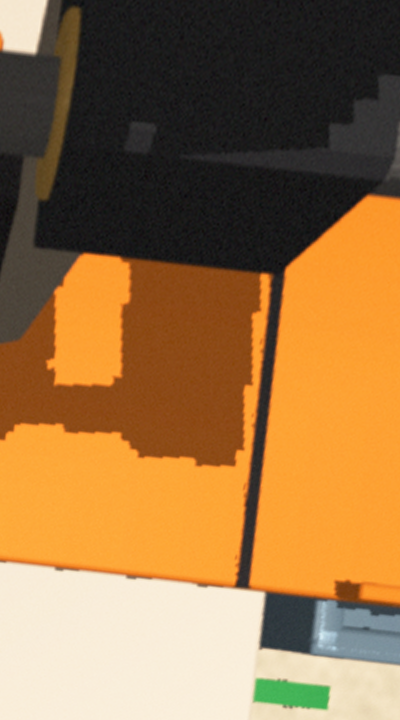

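```bash
cat > m.py <<'E'
from h import *
def measure(a,i,tag=""):
    # a BGR raw wrist. board line at z=66, by column-profile in raw rows
    g=a.astype(float)
    L=[];E=[]
    for r in range(168,326):
        row=g[r,100:260,2]  # red channel: line dark
        k=np.argmin(cv2.GaussianBlur(row[None],(0,0),1)[0][10:90])+10
        w=np.clip(90-row[k-7:k+8],0,None)
        if w.sum()>60: L.append((100+k+ (w*np.arange(-7,8)).sum()/w.sum(), r))
    for r in range(64,160):
        row=cv2.GaussianBlur(g[r:r+1,90:145,0],(0,0),1.2)[0] # blue: white plate high
        d=np.diff(row); k=np.argmax(d)
        if 2<k<len(d)-3 and d[k]>8:
            den=d[k-1]-2*d[k]+d[k+1]; E.append((90.5+k+0.5*(d[k-1]-d[k+1])/den, r))
    def fit(P,z):
        P=np.array(P)
        for _ in range(3):
            f=np.polyfit(P[:,1],P[:,0],1); e=P[:,0]-np.polyval(f,P[:,1]); P=P[abs(e)<max(1.0,2*e.std())]
        W=back(P,i,z)[:,:2]; c=np.polyfit(W[:,0],W[:,1],1); return f,c,len(P),e.std(),(W[:,0].min(),W[:,0].max())
    fl,cl,n1,s1,r1=fit(L,66); fe,ce,n2,s2,r2=fit(E,60)
    print(tag,"line yaw",np.degrees(np.arctan(cl[0])),n1,s1,r1,"edge yaw",np.degrees(np.arctan(ce[0])),n2,s2,r2)
    for x in (510,570,630): print("  x",x,"line-edge along y (cos):",(np.polyval(cl,x)-np.polyval(ce,x))*np.cos(0.112), "edge y",np.polyval(ce,x))
E
python3 - <<'E'
from m import *
measure(cv2.imread("pics/w7.png"),dict(np.load("w7.npz")))
E
python3 - <<'E'
import cv2
a=cv2.imread("pics/t7.png");cv2.imwrite("pics/t7c.png",cv2.resize(a[170:310,190:420],None,fx=3.4,fy=3.4,interpolation=cv2.INTER_CUBIC))
a=cv2.imread("pics/s7.png");cv2.imwrite("pics/s7c.png",cv2.resize(a[180:330,230:440],None,fx=3.8,fy=3.8,interpolation=cv2.INTER_CUBIC))
E
```

```text
line yaw -6.5510955073462265 158 0.0892956225019506 (np.float64(504.9108245128811), np.float64(576.8650140358794)) edge yaw -7.139223768628234 57 0.3633475050245336 (np.float64(463.10826750256666), np.float64(500.50871658260405))
  x 510 line-edge along y (cos): 8.5846252597121 edge y 92.68978972007883
  x 570 line-edge along y (cos): 9.205478023207435 edge y 85.17467880788658
  x 630 line-edge along y (cos): 9.826330786702757 edge y 77.65956789569432
```

View pics/t7c.png

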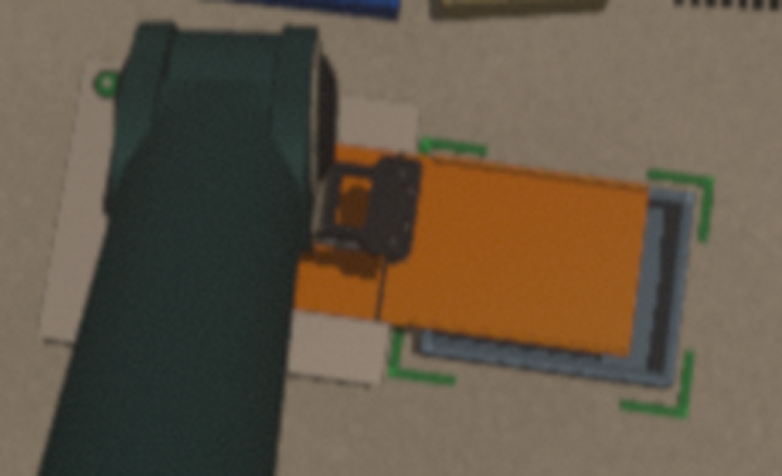

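View pics/s7c.png

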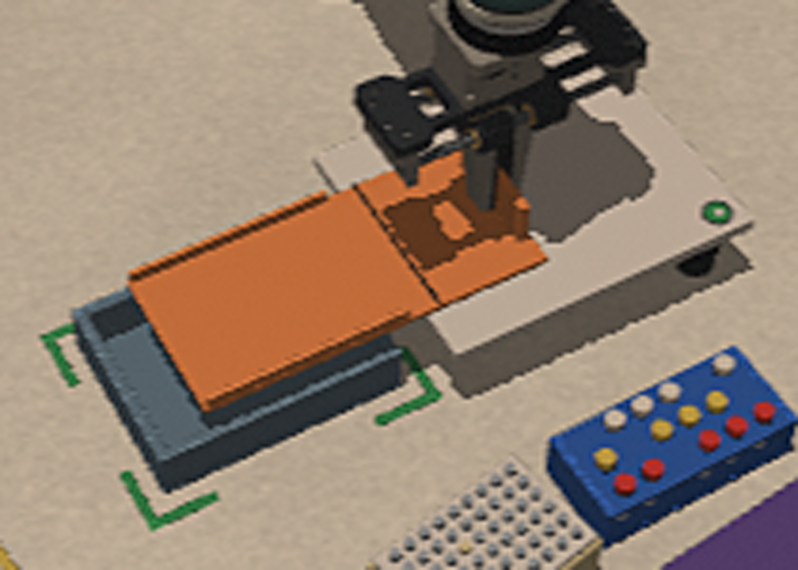

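In w7 the line's near-base end is at (138,166) and the table corner edge is at (114,58) to (122,163). About 8 to 9 mm remain, and yaw agrees within a few tenths of a degree. I move the remaining distance and recheck.

```bash
python3 - <<'E'
from m import *
y1=np.radians(-6.43); ey=np.array([-np.sin(y1),np.cos(y1)])
p=np.array([571.41,172.12])-8.4*ey
robot.servo_line([p[0],p[1],70.5],feed=30,rotation=down(np.pi/2+y1))
robot.hold(0.3)
s=robot.observe(); print(s["t"],p,s["tcp_pos"],s["contact_force"],s["grip_width"]*92,s["wrist_torque"])
im,i=shot("wrist","w8"); np.savez("w8.npz",R=i["R"],t=i["t"],camera_matrix=i["camera_matrix"])
measure(im[:,:,::-1],i)
_,j=shot("scene","s8"); np.savez("s8.npz",R=j["R"],t=j["t"],camera_matrix=j["camera_matrix"])
a=cv2.imread("pics/s8.png");cv2.imwrite("pics/s8c.png",cv2.resize(a[200:290,290:400],None,fx=6.5,fy=6.5,interpolation=cv2.INTER_CUBIC))
a=cv2.imread("pics/w8.png");cv2.imwrite("pics/w8c.png",cv2.resize(a[40:350,60:260],None,fx=1.9*2/2,fy=1.9,interpolation=cv2.INTER_CUBIC))
E
```

```text
20.5917 [570.46929028 163.77284089] [570.67896384 163.45665611  71.05891121] [0.07594487 2.79645447 5.36068567] 8.040502364868413 [ 0.58526651  0.04739505 -0.03105755]
 line yaw -6.509780940612396 158 0.08880526353617543 (np.float64(503.89843299733894), np.float64(575.8616611716674)) edge yaw -7.864947047863906 46 0.4316377053154156 (np.float64(463.4639516366724), np.float64(494.5765548803858))
  x 510 line-edge along y (cos): 0.31333740946853594 edge y 92.31363763015446
  x 570 line-edge along y (cos): 1.7460688952243224 edge y 84.0253606051336
  x 630 line-edge along y (cos): 3.178800380980123 edge y 75.73708358011274
```

View pics/s8c.png

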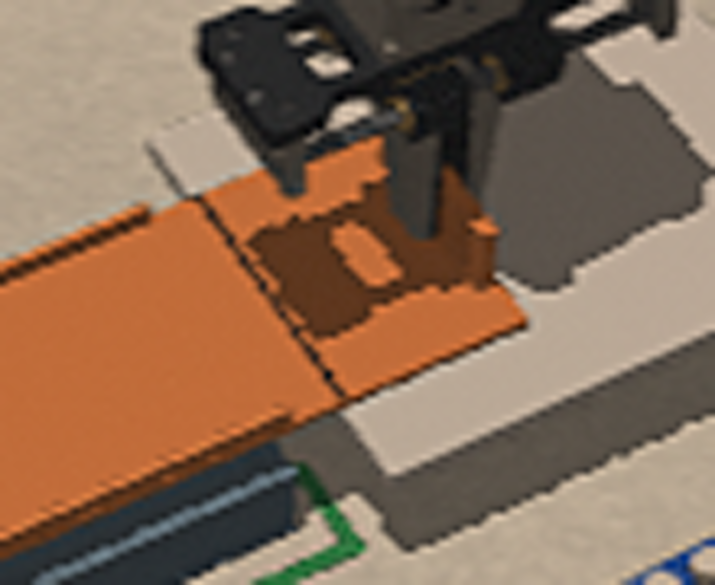

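View pics/w8c.png

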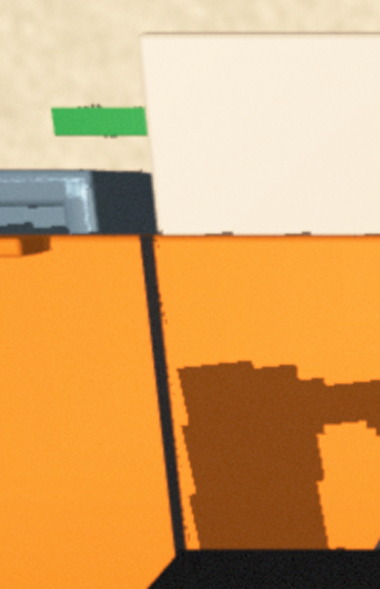

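```bash
python3 - <<'E'
from h import *
i=dict(np.load("w8.npz")); a=cv2.imread("pics/w8.png").astype(float)
for r in (70,90,100,120,130,135,140,150,158): print(r, a[r,128:150,0].astype(int))
E
```

```text
70 [188 190 190 192 187 190 198 212 220 219 220 220 219 221 222 221 221 220
 222 221 220 220]
90 [191 191 196 193 195 190 189 192 197 209 218 221 218 221 220 222 221 220
 222 221 220 221]
100 [ 88  91  91  88  90  89  91  99 135 192 210 220 220 219 220 220 220 219
 220 220 221 219]
120 [190 188 189 184 185 184 185 190 191 189 192 197 209 219 221 219 219 218
 220 219 220 222]
130 [ 92  90  90  94  92  90 106 138 151 159 168 180 192 206 218 220 219 220
 220 219 221 220]
135 [ 63  65  60  64  61  63  59  65  60  61  63  94 148 197 212 220 220 220
 219 220 220 220]
140 [ 61  64  67  64  65  63  59  63  60  61  60  73 111 172 207 218 219 221
 219 220 221 219]
150 [ 63  64  62  62  62  58  61  60  64  61  65  58  69 111 172 204 216 220
 220 219 219 220]
158 [ 62  65  62  61  63  61  59  64  63  62  65  63  59  71 122 186 206 218
 219 218 218 219]
```

```bash
python3 - <<'E'
from h import *
i=dict(np.load("w8.npz")); a=cv2.imread("pics/w8.png").astype(float)
L=[]
for r in range(170,320):
    row=a[r,100:190,2]; w=np.clip(90-row,0,None); c=np.arange(100,190); k=np.argmax(w); s=slice(max(0,k-7),k+8)
    L.append((np.sum(w[s]*c[s])/w[s].sum(),r))
L=np.array(L); fl=np.polyfit(L[:,1],L[:,0],1); W=back(L,i,66); cl=np.polyfit(W[:,0],W[:,1],1)
print("line px at 165",np.polyval(fl,165),"slope",fl[0],"yaw",np.degrees(np.arctan(cl[0])))
for nm,rows,lo,hi in (("bright",[r for r in list(range(65,92))+list(range(112,124))],190,220),("dark",range(134,160),62,220)):
    E=[]
    for r in rows:
        b=a[r,100:150,0]; th=(lo+hi)/2; k=np.where(b<th)[0].max(); E.append((100+k+(th-b[k])/(b[k+1]-b[k]),r))
    E=np.array(E); fe=np.polyfit(E[:,1],E[:,0],1); V=back(E,i,60); ce=np.polyfit(V[:,0],V[:,1],1)
    m=V.mean(0); al=cl[0]
    print(nm,"px165",np.polyval(fe,165),"slope",fe[0],"yaw",np.degrees(np.arctan(ce[0])),"signed offset line-edge mm",(np.polyval(cl,m[0])-m[1])*np.cos(0.112),V[:,0].min(),V[:,0].max())
# scene
j=dict(np.load("s8.npz"))
y1=np.radians(-6.47)
import sys
s=cv2.imread("pics/s8.png")
cv2.imwrite("pics/r8s.png",rect(s,j,66,450,690,50,140,3.2))
cv2.imwrite("pics/r8s60.png",rect(s,j,60,450,690,50,140,3.2))
E
```

```text
line px at 165 136.54209841462026 slope 0.1092392729210585 yaw -6.510051803266834
bright px165 144.467716041466 slope 0.10455126664160315 yaw -6.50835327487997 signed offset line-edge mm -0.8205078971954801 462.6949685903522 485.5694452550003
dark px165 143.10292077538793 slope 0.10628181200522333 yaw -6.454681614454646 signed offset line-edge mm -0.216097653146119 490.0074478286097 500.4775306694688
```

View pics/r8s.png

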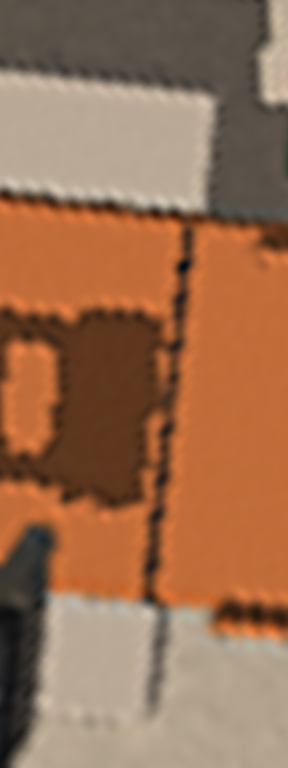

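View pics/r8s60.png

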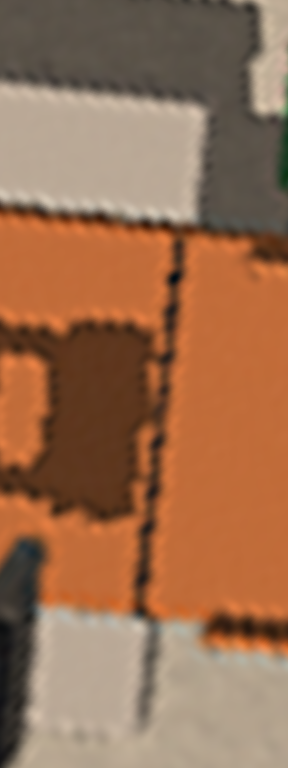

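Wrist fits say the line is within 0.2–0.8 mm of the edge and parallel at the near-base side. The scene view is ambiguous at the far side, so I check it by overlay.

```bash
python3 - <<'E'
from h import *
j=dict(np.load("s8.npz")); s=cv2.imread("pics/s8.png"); f=9; x0,y0,w,h=305,205,70,66
c=cv2.resize(s[y0:y0+h,x0:x0+w],None,fx=f,fy=f,interpolation=cv2.INTER_NEAREST)
yw=np.radians(-6.45); ex=np.array([np.cos(yw),np.sin(yw)]); ey=np.array([-ex[1],ex[0]])
E=np.array([558.6,86.9])
def P(xs,ys,z):
    p=E+ex*xs+ey*ys; u=proj(np.array([p[0],p[1],z]),j); return tuple(int(round(v)) for v in ((u-[x0,y0]+0.5)*f))
cv2.line(c,P(-100,0,60),P(100,0,60),(255,0,0),1)
cv2.line(c,P(-100,0,48),P(100,0,48),(255,0,255),1)
cv2.line(c,P(-57,0,66),P(63,0,66),(0,255,0),1)
cv2.line(c,P(100,0,60),P(100,60,60),(255,0,0),1)
cv2.imwrite("pics/s8o.png",c)
# numeric: dark line positions row-wise
g=cv2.GaussianBlur(s,(0,0),0.6).astype(float)
E2=None
print("pred line ends px",proj(np.array([*(E-57*ex),66]),j),proj(np.array([*(E+63*ex),66]),j))
print("pred edge corners px",proj(np.array([*(E-100*ex),60]),j),proj(np.array([*(E+100*ex),60]),j))
E
```

```text
pred line ends px [319.69496031 229.7350338 ] [342.43374219 261.45435354]
pred edge corners px [312.06466376 220.51347738] [349.79096342 273.25069459]
```

View pics/s8o.png

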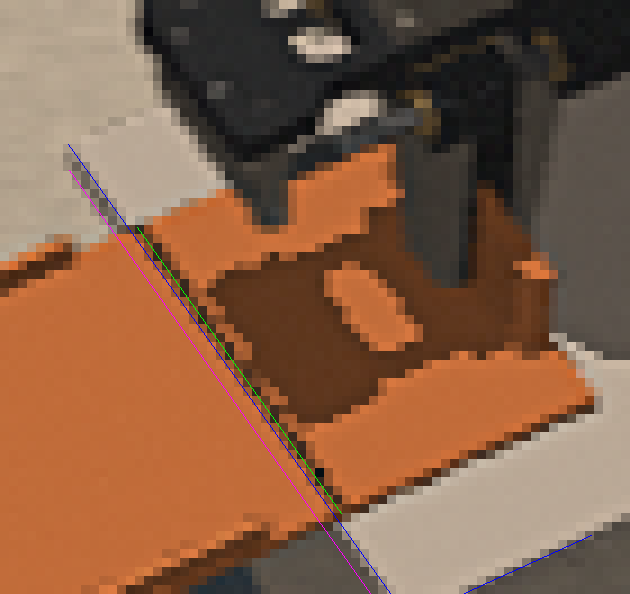

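```bash
python3 - <<'E'
from h import *
j=dict(np.load("s8.npz")); s=cv2.imread("pics/s8.png").astype(float)
print("lower"); 
for r in range(262,274): print(r,s[r,338:356,2].astype(int))
print("upper")
for r in range(219,232): print(r,s[r,308:328,2].astype(int))
print("line")
L=[]
for r in range(231,260):
    c0=320+(r-230)*0.717; a=int(c0)-4; row=s[r,a:a+10,2]; 
    bg=np.median(row[:3]); w=np.clip(bg-row,0,None); 
    # use darkest pixel neighbourhood
    k=np.argmin(s[r,a:a+10].sum(1)); L.append((a+k,r,s[r,a+k].sum()))
print([(int(x),r,int(v)) for x,r,v in L])
E
```

```text
lower
262 [201 205 195 141  85 115 176 199 194 189 188 186 187 186 185 186 186 187]
263 [176 113  76  66 123 186 198 190 187 187 186 186 186 187 185 186 187 186]
264 [ 76  79  83  82  84 154 194 192 185 186 186 187 186 187 186 186 186 187]
265 [ 86  86  86  86  87  85 160 196 190 186 186 185 185 187 186 185 186 187]
266 [ 87  88  91  90  86  90 109 165 192 187 186 187 186 187 186 185 185 186]
267 [ 90  90  92  92  89  87  88 145 189 192 187 187 185 185 184 185 186 185]
268 [ 90  89  88  91  91  89  87  80 157 196 189 186 185 186 186 186 186 187]
269 [ 86  88  88  89  88  87  89  91  95 158 192 188 188 186 186 186 188 190]
270 [ 92  91  88  88  87  90  89  89  91 126 177 192 187 187 189 191 195 194]
271 [ 97  92  90  86  90  90  92  91  89  83 152 193 195 193 194 189 142  83]
272 [ 74  95  90  90  90  89  89  88  85  87  84 166 203 184 132  83  82  84]
273 [ 45  80  93  91  92  91  90  90  88  87  91 108  99  84  83  85  85  90]
upper
219 [179 180 183 189 189 186 185 169 175 190 187 185 186 186 186 189 195 167
  93  49]
220 [181 182 183 187 191 188 197 194 187 186 185 186 185 187 186 
[... 776 characters left out ...]
71 206 202 194 193
 194 193]
230 [176 178 176 177 178 178 179 182 187 145 102  96  47 145 204 197 193 194
 193 193]
231 [179 178 153 165 177 174 181 180 176 197 210 208 159  94 164 202 196 193
 193 192]
line
[(321, 231, 187), (322, 232, 124), (322, 233, 119), (323, 234, 148), (324, 235, 154), (325, 236, 126), (325, 237, 120), (329, 238, 159), (327, 239, 136), (327, 240, 118), (328, 241, 153), (329, 242, 149), (330, 243, 133), (330, 244, 125), (333, 245, 167), (332, 246, 152), (335, 247, 163), (333, 248, 124), (337, 249, 168), (335, 250, 138), (335, 251, 128), (336, 252, 197), (337, 253, 132), (338, 254, 132), (338, 255, 120), (339, 256, 189), (340, 257, 36), (340, 258, 125), (341, 259, 147)]
```

```bash
python3 - <<'E'
from h import *
im,j=shot("top","t8"); np.savez("t8.npz",R=j["R"],t=j["t"],camera_matrix=j["camera_matrix"])
s=im[:,:,::-1].astype(float)
yw=np.radians(-6.45); ex=np.array([np.cos(yw),np.sin(yw)]); ey=np.array([-ex[1],ex[0]]); E=np.array([558.6,86.9])
for xs in (-95,-70): print("edge pred",proj(np.array([*(E+xs*ex),60]),j))
for xs in (-57,-20,63): print("line pred",proj(np.array([*(E+xs*ex),66]),j))
print("px per mm ey",proj(np.array([*(E-57*ex+ey),66]),j)-proj(np.array([*(E-57*ex),66]),j))
for r in range(244,286): print(r,s[r,294:316,2].astype(int))
E
```

```text
edge pred [302.20999837 281.86490601]
edge pred [303.73147686 271.27265499]
line pred [304.51396819 265.57110214]
line pred [306.75252565 249.98789614]
line pred [311.69702783 215.56787449]
px per mm ey [-0.42416358 -0.06018226]
244 [ 71  69  69  67  68  66  61  57  52  47  47  47  48  48  48  48  48  47
  48  52  83 129]
245 [ 75  75  74  73  72  72  71  69  64  58  58  66  56  47  45  45  45  48
  49  64 100 137]
246 [ 74  74  77  76  76  75  75  73  73  70  81 100  81  54  43  49  54  60
  68  86 123 146]
247 [ 76  74  75  74  73  75  75  75  75  75  95 121  94  66  70  72  85  98
 104 111 139 150]
248 [ 77  74  75  77  75  76  76  75  77  77  98 124  97  90 110 115 123 133
 135 135 146 150]
249 [ 77  76  76  75  75  75  76  75  75  77  96 121  98 111 136 142 146 149
 148 149 151 151]
250 [ 91  90  87  79  76  75  76  76  77  77  92 113  96 120 144 150 152 150
 151 151 150 151]
251 [125 124 119 100  91  91  91  91  90  92  99 107  96 131 148 150 151 150
 150 151 151 151]
252 [146 146 141 130 125 124 125 124 124 124 123 110 100 136 149 151 152 151
 151 151 151 150]
253 [150 149 151
[... 2418 characters left out ...]
0  88  94  95  99
 103 109 112 116]
279 [144 144 145 145 145 146 145 140 126 115  79  55  50  54  58  61  62  67
  75  84  87  94]
280 [143 143 145 144 144 145 146 139 121 113  87  69  65  62  61  58  56  54
  55  55  60  61]
281 [134 136 137 138 140 142 143 138 117 117 105  99  97  95  90  85  81  73
  67  66  63  61]
282 [115 116 118 118 123 132 137 133 118 120 120 118 117 116 112 112 109 103
 101 100  98  91]
283 [109 112 109 100 104 121 127 125 123 124 126 124 123 123 122 123 122 121
 121 121 118 114]
284 [120 121 119 110 110 121 122 124 124 127 126 126 124 125 126 126 128 126
 124 127 125 124]
285 [122 125 126 121 121 124 125 125 126 126 127 126 126 125 126 127 125 124
 125 125 126 125]
```

Line minus edge by source (positive means the line is still inside the edge):

| Source | Offset |
|---|---|
| Wrist camera (finest, 0.43 mm/px) | −0.1 to −0.8 mm, parallel |
| Arm kinematics | about +0.2 mm |
| Scene camera (about 2.7 mm/px) | about +1 to +2 mm |
| Top camera (about 2.4 mm/px) | about +2 mm |

I nudge 0.6 mm outward to balance them and check a final time.

```bash
python3 - <<'E'
from h import *
y1=np.radians(-6.43); ey=np.array([-np.sin(y1),np.cos(y1)])
p=np.array([570.469,163.773])-0.6*ey
robot.servo_line([p[0],p[1],70.5],feed=10,rotation=down(np.pi/2+y1))
robot.hold(0.4)
s=robot.observe(); print(s["t"],p,s["tcp_pos"],s["contact_force"],s["grip_width"]*92,s["wrist_torque"],np.degrees(np.arccos(-Ro.from_rotvec(s["tcp_rot"]).as_matrix()[2,0])))
im,i=shot("wrist","w9"); a=im[:,:,::-1].astype(float)
L=[]
for r in range(170,320):
    row=a[r,100:190,2]; w=np.clip(90-row,0,None); c=np.arange(100,190); k=np.argmax(w); q=slice(max(0,k-7),k+8)
    L.append((np.sum(w[q]*c[q])/w[q].sum(),r))
W=back(np.array(L),i,66); cl=np.polyfit(W[:,0],W[:,1],1)
for nm,rows,th in (("bright",list(range(65,92))+list(range(112,124)),205),("dark",range(136,160),150)):
    E=[]
    for r in rows:
        b=a[r,100:152,0]; k=np.where(b<th)[0].max(); E.append((100+k+(th-b[k])/(b[k+1]-b[k]),r))
    V=back(np.array(E),i,60); m=V.mean(0); ce=np.polyfit(V[:,0],V[:,1],1)
    print(nm,"offset",(np.polyval(cl,m[0])-m[1])*.9937,"yaw line,edge",np.degrees(np.arctan([cl[0],ce[0]])))
shot("scene","s9")
b=cv2.imread("pics/s9.png");cv2.imwrite("pics/s9c.png",cv2.resize(b[180:330,230:440],None,fx=3.8,fy=3.8,interpolation=cv2.INTER_CUBIC))
E
```

```text
21.3917 [570.40180645 163.17677435] [570.62695712 163.42834439  71.02531652] [0.58784354 4.18636615 5.04356135] 8.156473246578932 [ 0.85308822 -0.10820275 -0.08970108] 0.0795130131466802
bright offset -0.8669248297239527 yaw line,edge [-6.51220387 -6.47724354]
dark offset -0.3381307972957068 yaw line,edge [-6.51220387 -6.50570739]
```

View pics/s9c.png

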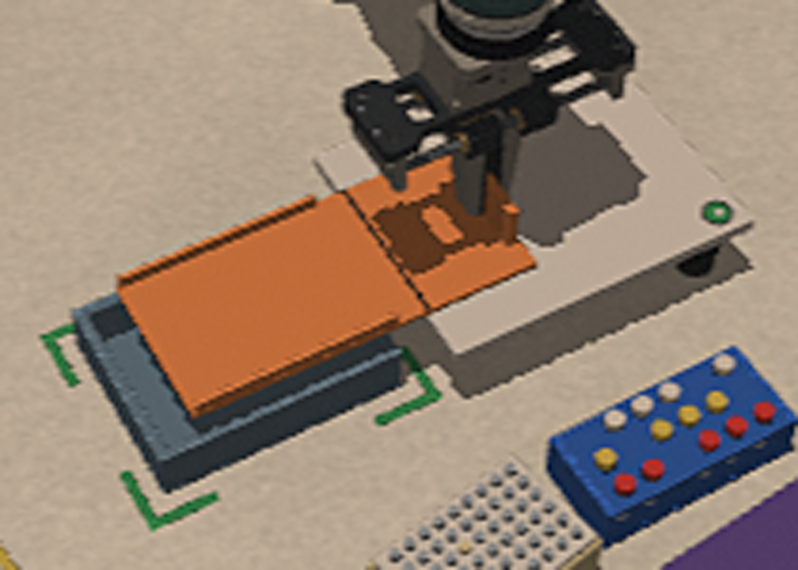

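View pics/s9.png

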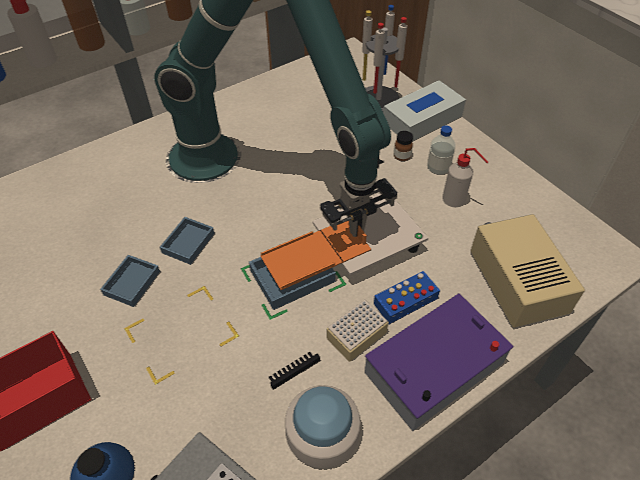

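s9 shows the black line from (347,193) to (425,308) in the crop. It meets the table edge on both sides, and the board is flat over the dish. The dish sits inside the green corners and the bystanders have not moved. The 0.6 mm nudge was taken up by stiction: the TCP moved only 0.03 mm. The wrist fits stay at −0.3 to −0.9 mm, and line and edge are parallel within 0.05°. I hand in.

```bash
python3 - <<'E'
from h import *
robot.job_done(); s=robot.observe(); print(s["t"],s["tcp_pos"],s["grip_width"]*92)
E
```

```text
the job is handed in; nothing more can be done
the job is handed in; nothing more can be done
```

The job is handed in at about 21.5 s of the 45 s allowed, with the gripper still holding the board.

- **Dish:** I pinched the largest dish by its far rim, slid it along the bench into the green outline and let go. It measured (544, −25) mm and −6.15° against the outline's (545.7, −25.4) mm and about −6.2°. That leaves about 12 mm of room on every side.
- **Board:** I pinched it by the lip, turned it about 2° square to the table and slid it out flat until its line met the edge. The tool stayed at 71.0–71.1 mm height, tilted 0.08°, with about 5 N of light downward press, so the board is level and about 20 mm above the dish rim.

**Line against edge:** the cameras disagreed slightly.

| Source | Result |
|---|---|
| Wrist camera (finest) | 0.3–0.9 mm past the edge, parallel within 0.05° |
| Arm position | about even |
| Scene camera (coarse) | 1–2 mm still inside, far end about 1 mm more so |
| Top camera (coarse) | about 2 mm still inside |

The scene and top figures are from before a final 0.6 mm outward nudge. Friction absorbed that nudge, so the board did not visibly move. The wrist and the last scene picture, by eye, show the line meeting the edge on both sides.

The other things on the bench looked unmoved in the last scene picture.

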